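Dock the specimen carrier and clamp it with the draw latch

TASK

Push the specimen carrier along the rollers up against the spring buffer at the end of the dock, gently enough that the buffer is never driven to the end of its travel. Then fold the draw latch's claw over and open its lever until the claw's bar drops behind the keeper on the carrier's nose, and swing the lever down over centre until it lies flat and stays there by itself. Leave the cups, timer and marker on the table where they stand.

Things in the scene. Friction and masses are not known exactly. Their poses are not given: they have to be found in the camera images.
- dock: Fixed aluminium roller dock, 430 x 150 mm. Origin on the table under the lever pivot; +x runs along the track from entry to latch, z up. Nine grey rollers (tops at height 25 mm) lie from x = -335 to -55 mm between guide strips (gap 112 mm, tops at 49 mm). The grey end block (x -14 to 74 mm, 100 mm wide, top 72 mm) carries the latch and, before it, the buffer.
- latch_pivot (a point): Lever pivot axis, on the dock at height 81 mm; the axis lies along the dock's y.
- lever (a joint): Angle (rad) of the steel latch lever, 24 wide, 4 thick, 66 mm long from the pivot. 0: flat along dock +x (closed stop); 1.57 upright; 2.0: open stop, leaning to the carrier. Friction (0.05 N m) keeps it where left. The claw hinges on it 14 mm from the pivot, 0.21 rad below its line: closing takes up slack, then draws the carrier 3 to 7 mm into the buffer; dead centre near 0.27.
- lever_tip (a point): Middle of the lever's upper side, 60 mm from the pivot, at the rounded free end.
- claw (a joint): Angle (rad) of the claw relative to the lever; claw minus lever = its angle above dock -x. At its upper stop, 3.8, it is folded back on the far (+x) side of the lever, as it starts. It swings freely and falls to the side it leans to.
- claw_bar (a point): Middle of the claw's hooking bar (6 mm thick, 44 mm wide, along dock y). The claw is a steel loop: two flat arms, 43 mm over all, run 64 mm from their hinge on the lever to this bar, passing on either side of lever and keeper; a finger tab stands 10 mm past the bar.
- carrier_rear (a point): Middle of the outer rear (entry side) face of the grey carrier, 23 mm above its underside; x forward to the buffer. Carrier: loose on the rollers, 0.4 to 0.75 kg, 184 long, 107 wide, walls 46 mm high, two capped cups in it (tops 66 mm above its underside). Front face 184 mm ahead of this point. Rolls with about 1 N resistance, stays where left.
- keeper (a point): Rear face of the upright steel keeper on the carrier's nose, 3 mm above the nose's top; 171 mm ahead of carrier_rear, 13 mm behind the front face; axes as the carrier. Keeper 28 wide, 12 mm high, top lip overhangs 2.5 mm rearward. Hooked, the bar lies on the nose's top behind the keeper, its middle 3 mm behind this point when tight, up to 15 mm when slack.
- buffer (a joint): Compression (m) of the black spring buffer, a plate 60 mm wide, 48 to 72 mm above the table, face at dock x = -40 mm give or take 2 mm (differs each run, not reported: feel for it). 0 free, 0.014 end of travel. Needs 5 N to start moving, then 1.2 N per mm.
- open_cup: Bystander: open clear specimen cup, 63 mm wide, 57 mm high; origin under its centre.
- capped_cup: Bystander: specimen cup with a screw lid, 68 mm wide, 62 mm high; origin under its centre.
- timer: Bystander: flat bench timer, 66 x 66 x 18 mm; origin under its centre.
- marker: Bystander: paint marker lying down, 152 x 16 mm; origin under its centre.

How it is judged:
By the outcome, as a careful person would: the job done as asked, in the order asked, and still so for the second after the job is handed in, with the robot touching nothing.
It also fails if it takes over 61 s, if anything falls off the work surface, if the arm or the gripper's body presses on something with over 40 N, if the wrist force passes 120 N, or if a joint passes its speed limit or range.

ROBOT

A 6-joint arm with a two-finger parallel gripper is mounted at the origin on the work surface; the furniture and walls round the work are solid. World frame = base frame: x ahead of the robot, y to its left, z up, the work surface at z = 0. Lengths are in mm, angles in rad, forces in N, time in s.
With the tool pointing down it reaches from about 350 to 775 mm from the base axis. Payload 7.3 kg.
Tool frame: the origin (TCP) lies between the finger pads; the fingertips stand 14 mm ahead of it and the grasp point (between the pads) lies 5 mm behind it; z points along the fingers, y is the line along which they close (so a half turn about z gives the same grasp; the last joint's range is limited). The gripper opens to 92 mm and grips with 3 to 60 N. Pads are 19 mm wide; open, the fingers measure 130 mm over their backs; the gripper's body (75 mm by 190 mm) begins 47 mm behind the grasp point.
Start: joints at [0.994, 0.342, 1.524, -0, 1.275, -0.146], TCP at [219.227, 477.057, 240.741] pointing down, gripper open.
Joint ranges: [-2.53, 2.53], [-0.77, 2.02], [0.04, 2.7], [-1, 4.14], [0.28, 2.66], [-3.11, 3.11]. Speed limits (rad/s): [2.57, 2.57, 3.14, 3.14, 3.14, 3.14].

INTERFACE

Orientations are given as [roll, pitch, yaw] about the fixed x, y, z axes, in that order (R = Rz(yaw) Ry(pitch) Rx(roll)).
In Python, from plant import get_obs, cams, close_job gives the robot as it stands. The module is installed in compiled form; this text tells all that it offers.
- The arm moves only by the shell command python3 -m creep 'ROWS'. ROWS is JSON, a list of rows, each an object of numbers: "hand": the opening, from 0 (shut) to 1 (fully open); "tx", "ty", "tz": the shift along the tool's x, y, z in m; "spin": the turn about the tool's z in degrees. In form: [{"hand": .., "tx": .., "ty": .., "tz": .., "spin": ..}, ...]. A call has 1 to 5 rows; each row shifts and turns the commanded pose from where the row before left it, along the tool's axes as they then stand; what a row does not reach is not made up. A row lasts 1/8 s, in which the tool goes at most 62.5 mm and 10.7 degrees, less where a joint would pass 70% of its speed; a pose out of reach is approached as far as the arm can. A call is refused whole if a number of a shift passes 0.0625 or a number of a turn 10.7, either way. A call with a gripper value outside its range is refused whole. The fingers move at their own pace and stop on an object; the grip force is fixed at half the most. Time passes only in rows, so rows that do not move let the fingers close. It gives the time, the measured TCP pose, the force, the opening and the grip force at its end, in the units of the state.
- get_obs(): the state, without advancing time (a new reading comes with each control period).
- cams.capture(name): name is "scene" or "top"; returns a dict with "color" (480x640x3 uint8, red, green, blue), "K" (3x3 intrinsics, pixels), "k1" (the pictures are not rectified: a ray, as slopes to the right and down, at radius r is drawn at 1 + k1 r^2 times it, then the intrinsics apply), "R" (3x3) and "t" (3): a world point X has camera coordinates R X + t. Camera axes: x right, y down, z forward; pixel columns grow to the right and rows downward; lengths in mm; the calibration is good to about 2 mm. A picture is of the moment at which its call begins. There is no depth.
- close_job(): hands the job in; it is judged then, once.
The state is a dict: "time": time; "joint_positions": joint angles; "dq": joint speeds; "tau": joint torques, N m; "tool_pos": TCP position; "tcp_rot": TCP orientation; "contact_force": force on the tool from outside, world axes, zero at the start; "moment": the same for the moment, N m; "grip_width": finger opening in mm; "finger_force": force on a finger pad.
Only numpy, scipy, OpenCV 4.12 (cv2) and the standard library are available. Lean on these libraries where they do the work, as an engineer would, in place of code of your own. Each camera call takes 0.05 s, during which the arm holds its last target. There are 200 camera calls.

## Working session

There is one attempt and no reset: what is moved stays moved. The work goes in short steps, Python scripts to look and compute and a shell command to move; the robot and the scene stay as the last step left them, time stands still between calls to the robot, and variables do not carry over. Pictures are saved under pics/ and viewed, at most 10 in all, crops included, and the job is handed in when it is done.

```bash
mkdir -p pics; cat > h.py <<'E'
import numpy as np, cv2
from plant import get_obs, cams
def cap(n,f=None):
    c=cams.capture(n)
    if f: cv2.imwrite('pics/'+f,c['color'][:,:,::-1])
    return c
def ray(c,u,v):
    K=np.array(c['K']);d=np.array([(u-K[0,2])/K[0,0],(v-K[1,2])/K[1,1]])
    s=d.copy()
    for _ in range(20): s=d/(1+c['k1']*(s@s))
    R=np.array(c['R']);t=np.array(c['t']).ravel()
    return -R.T@t, R.T@np.array([s[0],s[1],1])
def onz(c,u,v,z):
    o,d=ray(c,u,v); return o+d*(z-o[2])/d[2]
def proj(c,X):
    p=np.array(c['R'])@np.array(X)+np.array(c['t']).ravel(); s=p[:2]/p[2]; s=s*(1+c['k1']*(s@s))
    K=np.array(c['K']); return np.array([K[0,0]*s[0]+K[0,2],K[1,1]*s[1]+K[1,2]])
def two(c1,p1,c2,p2):
    o1,d1=ray(c1,*p1);o2,d2=ray(c2,*p2)
    a=np.linalg.lstsq(np.c_[d1,-d2],o2-o1,rcond=None)[0]
    A=o1+a[0]*d1;B=o2+a[1]*d2; return (A+B)/2,np.linalg.norm(A-B)
E
python3 - <<'E'
from h import *
for n in('scene','top'):
    c=cap(n,n+'0.png'); o,d=ray(c,320,240); print(n,o,d,c['k1'])
o=get_obs();print({k:np.round(v,3) for k,v in o.items()})
E
```

```text
scene [-187.75251827 -578.67558936 1061.07872621] [ 0.52451322  0.42889078 -0.73557077] -0.10531419776061775
top [ 403.64813907   10.77531163 1136.04286574] [ 1.12714117e-01  8.19263493e-04 -9.93631171e-01] -0.05747794389154388
{'time': np.float64(0.1), 'joint_positions': array([ 0.994,  0.343,  1.525,  0.   ,  1.275, -0.146]), 'dq': array([-0.   , -0.001, -0.001, -0.   , -0.001,  0.003]), 'tau': array([ 2.0000e-03, -4.3201e+01, -2.4469e+01,  7.2000e-02,  5.3000e-02,
       -0.0000e+00]), 'tool_pos': array([219.029, 476.766, 240.126]), 'tcp_rot': array([-3.14 , -0.   ,  2.711]), 'contact_force': array([0.681, 0.338, 0.136]), 'moment': array([-0.007,  0.044, -0.024]), 'finger_force': np.float64(0.0), 'grip_width': np.float64(91.795)}
```

View pics/top0.png

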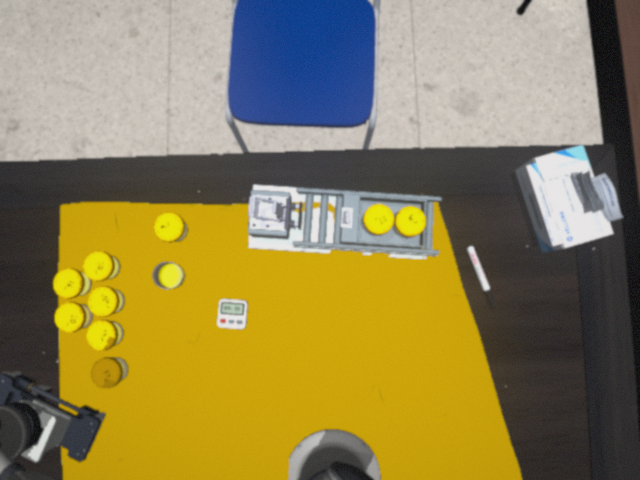

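View pics/scene0.png

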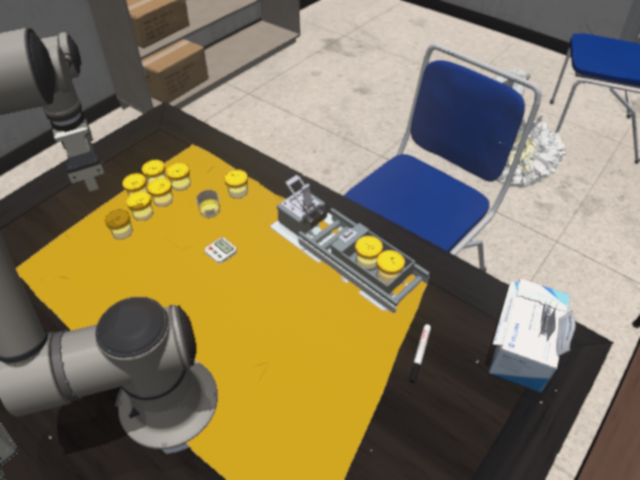

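The top view shows the dock running right to left, with the latch block at (270,215), carrier from x≈338 to 430 and cups at (378,219) and (410,221). The timer, open cup and capped cup are at (232,314), (169,275) and (169,227), and the marker is at (479,268). In the scene view the latch is at (298,200), with the claw folded up. I'll zoom in on both.

```bash
python3 - <<'E'
from h import *
a=cv2.imread('pics/top0.png')[175:270,240:450]; b=cv2.imread('pics/scene0.png')[165:315,260:440]
a=cv2.resize(a,None,fx=3.8,fy=3.8,interpolation=cv2.INTER_CUBIC)
cv2.imwrite('pics/a0.png',a)
b=cv2.resize(b,None,fx=4,fy=4,interpolation=cv2.INTER_CUBIC)
cv2.imwrite('pics/b0.png',b)
c=cap('top')
for p in [(249,248),(437,258),(441,198),(252,186)]: print(p,onz(c,*p,49).round(),onz(c,*p,5).round())
E
```

```text
(249, 248) [514. 170.  49.] [518. 177.   5.]
(437, 258) [ 479. -247.   49.] [ 482. -258.    5.]
(441, 198) [ 615. -264.   49.] [ 623. -275.    5.]
(252, 186) [654. 162.  49.] [664. 168.   5.]
```

View pics/a0.png

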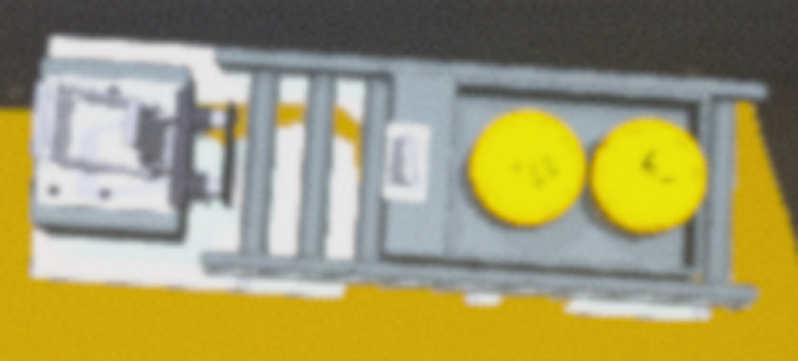

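View pics/b0.png

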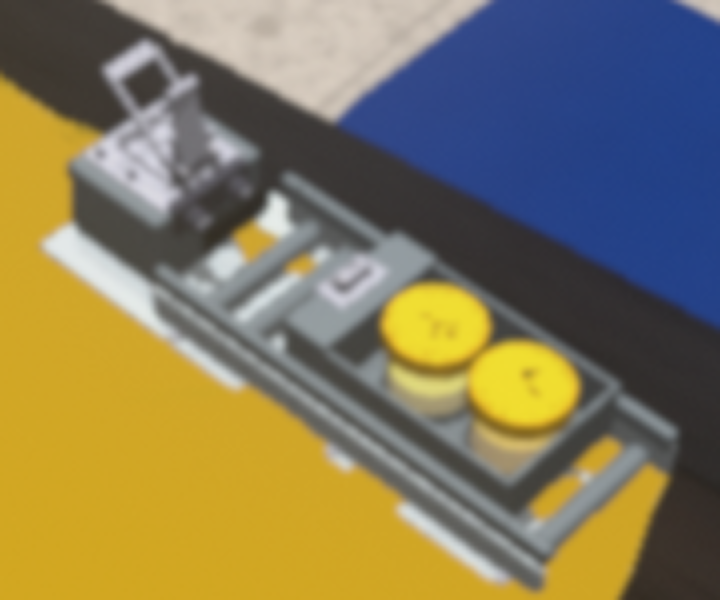

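```bash
python3 - <<'E'
from h import *
c=cap('top'); s=cap('scene')
A=lambda x,y:(240+x/3.8,175+y/3.8); B=lambda x,y:(260+x/4,165+y/4)
P=lambda n,x,y,z: print(n,onz(c,*A(x,y),z).round(1))
P('stripLoEntry',757,297,49);P('stripUpEntry',766,92,49);P('stripLoFar',205,262,49);P('stripUpFar',218,58,49)
P('blk UL',45,62,72);P('blk UR',188,68,72);P('blk LR',183,232,72);P('blk LL',35,228,72)
P('rear wall top up',712,95,71);P('rear wall low',700,275,71)
P('front up',393,72,71);P('front lo',383,255,71);P('keeper',393,162,80);P('keeperR',414,162,71)
P('bufferface',232,150,72)
for n,a,b in [('levertip',(152,122),(190,80)),('clawbar',(55,125),(142,48))]:
  print(n,two(c,A(*a),s,B(*b)))
E
```

```text
stripLoEntry [ 489.8 -253.    49. ]
stripUpEntry [ 611.7 -265.3   49. ]
stripLoFar [519.8  69.9  49. ]
stripUpFar [641.3  59.5  49. ]
blk UL [636.9 159.2  72. ]
blk UR [630.9  76.   72. ]
blk LR [535.   80.9  72. ]
blk LL [539.8 166.1  72. ]
rear wall top up [ 606.6 -228.    71. ]
rear wall low [ 501.7 -215.4   71. ]
front up [625.3 -42.9  71. ]
front lo [518.5 -33.6  71. ]
keeper [570.9 -40.7  80. ]
keeperR [572.  -53.3  71. ]
bufferface [581.9  51.6  72. ]
levertip (array([583.28906787,  90.689     , 159.36078496]), np.float64(0.7832296271030629))
clawbar (array([586.66870943, 139.54457415, 157.08767441]), np.float64(7.874131422379333))
```

```bash
python3 -m creep '[{"hand":0,"tx":-0.028,"ty":-0.05,"tz":0,"spin":-9.7},{"hand":0,"tx":-0.028,"ty":-0.05,"tz":0,"spin":-9.7},{"hand":0,"tx":-0.028,"ty":-0.05,"tz":0,"spin":0},{"hand":0,"tx":-0.028,"ty":-0.05,"tz":0,"spin":0},{"hand":0,"tx":-0.028,"ty":-0.05,"tz":0,"spin":0}]'; cat >> h.py <<'E'
O=np.array([583,92.]);U=np.array([.0925,.9957]);V=np.array([-.9957,.0925])
def dk(p): p=np.array(p);d=p[:2]-O; return np.round([d@U,d@V,p[2]],1)
def st():
    o=get_obs();f=o['contact_force'];print('t',round(float(o['time']),2),'dock',dk(o['tool_pos']),'rot',np.round(o['tcp_rot'],3),'F dock',np.round([f[:2]@U,f[:2]@V,f[2]],1),'w',round(float(o['grip_width']),1))
if __name__=='__main__': st()
E
python3 h.py
```

```text
time: 0.88
tool_pos: [308.2, 205.7, 240.9]
tcp_rot: [3.141, 0.001, 3.05]
contact_force: [0.8, 0.2, 0.4]
grip_width: 46.3
finger_force: 0.0
t 0.88 dock [ 87.8 284.2 240.9] rot [3.141e+00 1.000e-03 3.050e+00] F dock [ 0.2 -0.8  0.4] w 46.3
```

```bash
python3 -m creep '[{"hand":0,"tx":-0.031,"ty":-0.05},{"hand":0,"tx":-0.031,"ty":-0.05},{"hand":0,"tx":-0.031,"ty":-0.05},{"hand":0,"tx":-0.031,"ty":-0.05},{"hand":0,"tx":-0.031,"ty":-0.05}]' && python3 -m creep '[{"hand":0,"tx":-0.031,"ty":-0.05},{"hand":0,"tx":-0.031,"ty":-0.05},{"hand":0,"tx":-0.031,"ty":-0.05},{"hand":0,"tx":-0.031,"ty":-0.05},{"hand":0,"tz":0}]'; python3 h.py
```

```text
t 0.88 dock [ 87.8 284.2 240.9] rot [3.141e+00 1.000e-03 3.050e+00] F dock [ 0.2 -0.8  0.4] w 46.3invalid input at $[0]: expected keys hand, tx, ty, tz, spin
```

```bash
python3 -m creep '[{"hand":0,"tx":-0.031,"ty":-0.05,"tz":0,"spin":0},{"hand":0,"tx":-0.031,"ty":-0.05,"tz":0,"spin":0},{"hand":0,"tx":-0.031,"ty":-0.05,"tz":0,"spin":0},{"hand":0,"tx":-0.031,"ty":-0.05,"tz":0,"spin":0},{"hand":0,"tx":-0.031,"ty":-0.05,"tz":0,"spin":0}]' && python3 -m creep '[{"hand":0,"tx":-0.031,"ty":-0.05,"tz":0,"spin":0},{"hand":0,"tx":-0.031,"ty":-0.05,"tz":0,"spin":0},{"hand":0,"tx":-0.031,"ty":-0.05,"tz":0,"spin":0},{"hand":0,"tx":-0.031,"ty":-0.05,"tz":0,"spin":0},{"hand":0,"tx":0,"ty":0,"tz":0,"spin":0}]'; python3 h.py
```

```text
time: 1.5
tool_pos: [439.6, -57.9, 240.8]
tcp_rot: [3.141, 0.001, 3.049]
contact_force: [0.9, 0.3, 0.3]
grip_width: 0.9
finger_force: 0.0
time: 2.12
tool_pos: [544.6, -270.0, 238.9]
tcp_rot: [3.142, -0.001, 3.046]
contact_force: [0.6, 0.6, -0.2]
grip_width: 0.1
finger_force: 0.0
t 2.12 dock [-364.     4.7  238.9] rot [ 3.142e+00 -1.000e-03  3.046e+00] F dock [ 0.6 -0.6 -0.2] w 0.1
```

```bash
python3 -m creep '[{"hand":0,"tx":-0.005,"ty":-0.003,"tz":0.06,"spin":0},{"hand":0,"tx":0,"ty":0,"tz":0.06,"spin":0},{"hand":0,"tx":0,"ty":0,"tz":0.04,"spin":0},{"hand":0,"tx":0,"ty":0,"tz":0.022,"spin":0},{"hand":0,"tx":0,"ty":0,"tz":0,"spin":0}]'; python3 h.py; python3 - <<'E'
from h import *
c=cap('scene','s1.png');s=c['color'][190:350,300:460,::-1]
cv2.imwrite('pics/b1.png',cv2.resize(s,None,fx=3.5,fy=3.5,interpolation=cv2.INTER_CUBIC))
E
```

```text
time: 2.75
tool_pos: [547.6, -268.3, 57.1]
tcp_rot: [3.139, -0.004, 3.05]
contact_force: [0.7, -0.3, -0.0]
grip_width: 0.1
finger_force: 0.0
t 2.75 dock [-362.1    1.9   57.1] rot [ 3.139 -0.004  3.05 ] F dock [-0.2 -0.7 -0. ] w 0.1
```

View pics/b1.png

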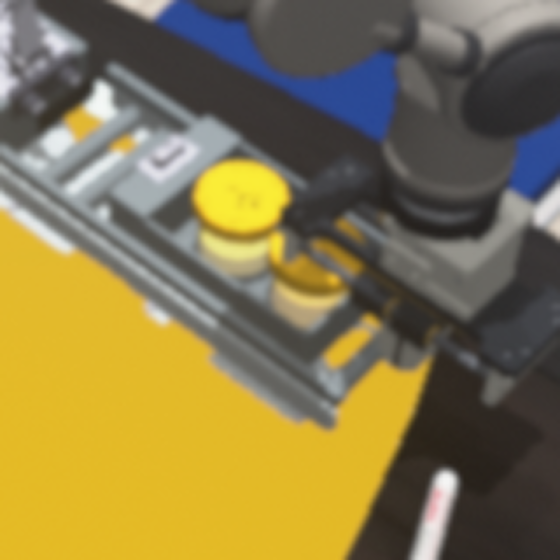

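The gripper stands behind the carrier at about (390,330) in the crop, with its body over the rear cup at (310,265). Forces are near zero, so it is clear. I'll advance now.

```bash
python3 -m creep '[{"hand":0,"tx":-0.002,"ty":0.012,"tz":0,"spin":0},{"hand":0,"tx":0,"ty":0.012,"tz":0,"spin":0},{"hand":0,"tx":0,"ty":0.01,"tz":0,"spin":0},{"hand":0,"tx":0,"ty":0.01,"tz":0,"spin":0},{"hand":0,"tx":0,"ty":0.01,"tz":0,"spin":0}]'; python3 h.py;  python3 -m creep '[{"hand":0,"tx":0,"ty":0.01,"tz":0,"spin":0},{"hand":0,"tx":0,"ty":0.01,"tz":0,"spin":0},{"hand":0,"tx":0,"ty":0.01,"tz":0,"spin":0},{"hand":0,"tx":0,"ty":0.01,"tz":0,"spin":0},{"hand":0,"tx":0,"ty":0.01,"tz":0,"spin":0}]'; python3 h.py; python3 - <<'E'
from h import *
# capped lid masks, carrier lids centroid at z=91
c=cap('top','t2.png')
h=cv2.cvtColor(c['color'],cv2.COLOR_RGB2HSV);m=cv2.inRange(h,(24,150,190),(33,255,255))
n,l,s,ce=cv2.connectedComponentsWithStats(m)
for i in range(1,n):
    if 300<s[i,4]<2000: print(ce[i],s[i,4],dk(onz(c,*ce[i],91)))
E
```

```text
time: 3.42
tool_pos: [556.2, -216.0, 59.2]
tcp_rot: [-3.141, 0.001, 3.049]
contact_force: [-0.0, -1.9, 1.0]
grip_width: 0.4
finger_force: 1.0
t 3.42 dock [-309.1   -1.8   59.2] rot [-3.141e+00  1.000e-03  3.049e+00] F dock [-1.9 -0.2  1. ] w 0.4
time: 4.05
tool_pos: [560.5, -165.9, 58.7]
tcp_rot: [3.141, 0.0, 3.049]
contact_force: [1.2, -1.2, 0.7]
grip_width: 0.6
finger_force: 0.9
t 4.05 dock [-258.8   -1.4   58.7] rot [3.141 0.    3.049] F dock [-1.1 -1.3  0.7] w 0.6
[345.02052786 216.56891496] 682 [-136.2   -1.    91. ]
[168.72622478 275.        ] 347 [232.4 148.9  91. ]
[298.7132116  433.46831364] 931 [-67.6 458.   91. ]
```

```bash
python3 - <<'E'
from h import *
c=cap('top')
print(dk(onz(c,378.7,219.2,91)), dk(onz(c,*(240+403/3.8,175+162/3.8),78)))
a=cv2.imread('pics/t2.png')[175:270,240:450]
cv2.imwrite('pics/a2.png',cv2.resize(a,None,fx=3.8,fy=3.8,interpolation=cv2.INTER_CUBIC))
E
```

```text
[-208.9    0.    91. ] [-139.   -1.   78.]
```

View pics/a2.png

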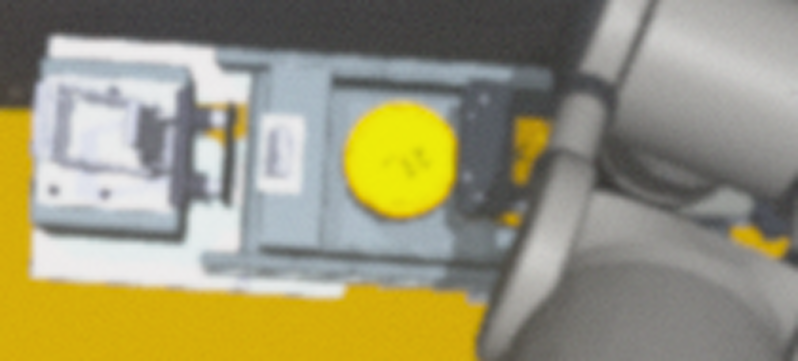

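The carrier front edge is now at crop x≈252 and the buffer face at ≈232, so about 12-19 mm remain. I'll creep forward and watch the force.

```bash
python3 -m creep '[{"hand":0,"tx":0.001,"ty":0.003,"tz":0,"spin":0},{"hand":0,"tx":0,"ty":0.003,"tz":0,"spin":0},{"hand":0,"tx":0,"ty":0.003,"tz":0,"spin":0}]'; python3 h.py;  python3 -m creep '[{"hand":0,"tx":0,"ty":0.002,"tz":0,"spin":0},{"hand":0,"tx":0,"ty":0.001,"tz":0,"spin":0}]'; python3 h.py; python3 -m creep '[{"hand":0,"tx":0,"ty":0.002,"tz":0,"spin":0},{"hand":0,"tx":0,"ty":0.001,"tz":0,"spin":0}]'; python3 h.py
```

```text
time: 4.53
tool_pos: [560.0, -157.5, 58.5]
tcp_rot: [3.141, -0.001, 3.049]
contact_force: [-0.3, -0.8, -0.9]
grip_width: 0.4
finger_force: 0.5
t 4.53 dock [-2.506e+02 -2.000e-01  5.850e+01] rot [ 3.141e+00 -1.000e-03  3.049e+00] F dock [-0.9  0.2 -0.9] w 0.4
time: 4.78
tool_pos: [560.4, -154.4, 58.6]
tcp_rot: [3.141, -0.0, 3.049]
contact_force: [-1.4, -0.8, -0.7]
grip_width: 0.5
finger_force: 0.5
t 4.78 dock [-247.4   -0.3   58.6] rot [ 3.141 -0.     3.049] F dock [-0.9  1.3 -0.7] w 0.5
time: 5.03
tool_pos: [560.8, -151.4, 58.7]
tcp_rot: [3.141, -0.0, 3.049]
contact_force: [0.0, -1.2, -0.4]
grip_width: 0.1
finger_force: 0.5
t 5.03 dock [-244.4   -0.4   58.7] rot [ 3.141 -0.     3.049] F dock [-1.2 -0.1 -0.4] w 0.1
```

```bash
for i in 1; do python3 -m creep '[{"hand":0,"tx":0,"ty":0.002,"tz":0,"spin":0},{"hand":0,"tx":0,"ty":0.001,"tz":0,"spin":0}]'; done | grep contact; python3 h.py;  python3 -m creep '[{"hand":0,"tx":0,"ty":0.002,"tz":0,"spin":0},{"hand":0,"tx":0,"ty":0.001,"tz":0,"spin":0}]'| grep contact; python3 h.py;  python3 -m creep '[{"hand":0,"tx":0,"ty":0.002,"tz":0,"spin":0},{"hand":0,"tx":0,"ty":0,"tz":0,"spin":0}]'| grep contact; python3 h.py
```

```text
contact_force: [-0.4, -0.2, -0.3]
t 5.28 dock [-241.4   -0.4   58.8] rot [3.142 0.    3.05 ] F dock [-0.2  0.4 -0.3] w 0.5
contact_force: [-0.8, -7.2, -0.9]
t 5.53 dock [-239.6   -0.8   58.9] rot [-3.14e+00  1.00e-03  3.05e+00] F dock [-7.2  0.1 -0.9] w 0.6
contact_force: [-0.3, -8.3, -0.7]
t 5.78 dock [-238.    -0.8   58.9] rot [-3.139e+00  1.000e-03  3.049e+00] F dock [-8.3 -0.5 -0.7] w 0.4
```

Buffer contact felt at TCP x≈-240 (7-8 N). I'll ease off slowly, lift and go to the far side of the latch.

```bash
python3 -m creep '[{"hand":0,"tx":0,"ty":-0.001,"tz":0,"spin":0},{"hand":0,"tx":0,"ty":-0.001,"tz":0,"spin":0},{"hand":0,"tx":0,"ty":-0.001,"tz":0,"spin":0},{"hand":0,"tx":0,"ty":-0.006,"tz":0,"spin":0},{"hand":0,"tx":0,"ty":-0.015,"tz":0,"spin":0}]' | grep force; python3 -m creep '[{"hand":0,"tx":0,"ty":0,"tz":-0.06,"spin":0},{"hand":0,"tx":0,"ty":0,"tz":-0.06,"spin":0},{"hand":0,"tx":0,"ty":0,"tz":-0.05,"spin":0},{"hand":0,"tx":0,"ty":0.06,"tz":0,"spin":0},{"hand":0,"tx":0,"ty":0.06,"tz":0,"spin":0}]'>/dev/null; python3 h.py
```

```text
contact_force: [0.5, 0.7, 0.3]
finger_force: 0.0
t 7.03 dock [-140.4   -0.6  229.7] rot [3.141e+00 2.000e-03 3.047e+00] F dock [ 1.2 -0.3  0.2] w 0.3
```

```bash
python3 -m creep '[{"hand":0,"tx":0,"ty":0.06,"tz":0,"spin":0},{"hand":0,"tx":0,"ty":0.06,"tz":0,"spin":0},{"hand":0,"tx":0,"ty":0.06,"tz":0,"spin":0},{"hand":0,"tx":0,"ty":0.06,"tz":0,"spin":0},{"hand":0,"tx":0,"ty":0.03,"tz":0,"spin":0}]'>/dev/null; python3 h.py; python3 - <<'E'
from h import *
s=cap('scene','s3.png');t=cap('top','t3.png')
a=cv2.imread('pics/s3.png')[165:265,265:375];b=cv2.imread('pics/t3.png')[175:255,240:350]
cv2.imwrite('pics/a3.png',cv2.resize(np.vstack([a]),None,fx=6,fy=6,interpolation=cv2.INTER_CUBIC))
# expected projections of lever tip/claw bar vs lever angle in crop px
def W(x,y,z): p=O+x*U+y*V; return [p[0],p[1],z]
for L in (1.1,1.3,1.5,1.7):
  tip=(60*np.cos(L),81+60*np.sin(L)); h=(14*np.cos(L-.21),81+14*np.sin(L-.21)); q=L-.66
  bar=(h[0]+64*np.cos(q),h[1]+64*np.sin(q))
  print(L,np.round(tip),np.round(bar),((proj(s,W(tip[0],0,tip[1]))-[265,165])*6).round(),((proj(s,W(bar[0],0,bar[1]))-[265,165])*6).round())
E
```

```text
t 7.65 dock [1.321e+02 1.000e-01 2.286e+02] rot [ 3.141 -0.     3.052] F dock [0.5 0.1 0.4] w 0.5
1.1 [ 27. 134.] [ 67. 119.] [210. 133.] [149. 118.]
1.3 [ 16. 139.] [ 58. 132.] [228. 138.] [161. 106.]
1.5 [  4. 141.] [ 47. 142.] [247. 147.] [178.  99.]
1.7 [ -8. 140.] [ 34. 150.] [267. 161.] [199.  99.]
```

View pics/a3.png

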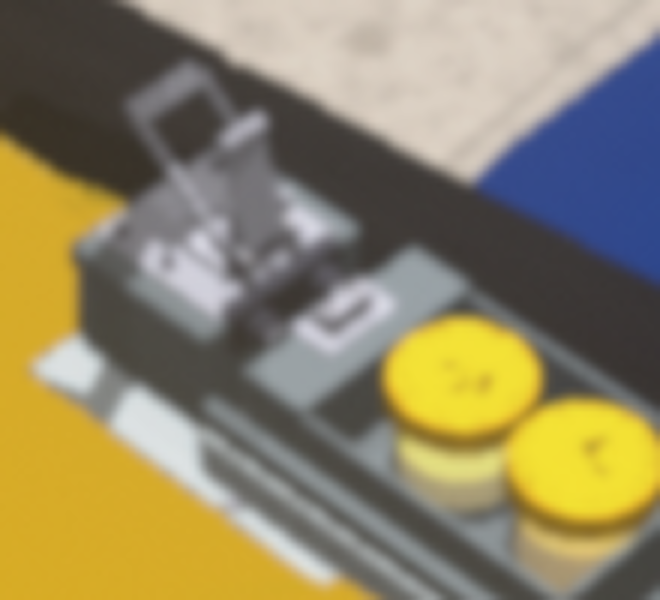

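Lever tip at about (243,125) and bar at about (168,92) in the crop. Against the predictions this gives lever ≈1.45 with the claw folded back, and the carrier nose is at the buffer. Now I'll sweep the claw over from the +x side.

```bash
python3 -m creep '[{"hand":0,"tx":0,"ty":0,"tz":0.05,"spin":0},{"hand":0,"tx":0,"ty":-0.02,"tz":0.03,"spin":0},{"hand":0,"tx":0,"ty":-0.022,"tz":0,"spin":0},{"hand":0,"tx":0,"ty":0,"tz":0,"spin":0}]'|grep force; python3 h.py; python3 -m creep '[{"hand":0,"tx":0,"ty":-0.012,"tz":-0.001,"spin":0},{"hand":0,"tx":0,"ty":-0.012,"tz":-0.005,"spin":0},{"hand":0,"tx":0,"ty":-0.01,"tz":-0.006,"spin":0},{"hand":0,"tx":0,"ty":-0.01,"tz":-0.006,"spin":0}]'|grep force; python3 h.py
```

```text
contact_force: [-0.2, 0.1, 0.2]
finger_force: 0.0
t 8.25 dock [ 85.   -1.5 150.3] rot [3.141e+00 2.000e-03 3.046e+00] F dock [0.  0.2 0.2] w 0.3
contact_force: [-2.8, 7.2, 12.2]
finger_force: 6.6
t 8.75 dock [ 45.6  -1.2 170.9] rot [3.136 0.006 3.05 ] F dock [ 6.9  3.4 12.2] w 0.4
```

```bash
python3 - <<'E'
from h import *
s=cap('scene','s4.png')
a=cv2.imread('pics/s4.png')[125:225,255:365]
cv2.imwrite('pics/a4.png',cv2.resize(a,None,fx=6,fy=6,interpolation=cv2.INTER_CUBIC))
E
```

```text
(no output)
```

View pics/a4.png

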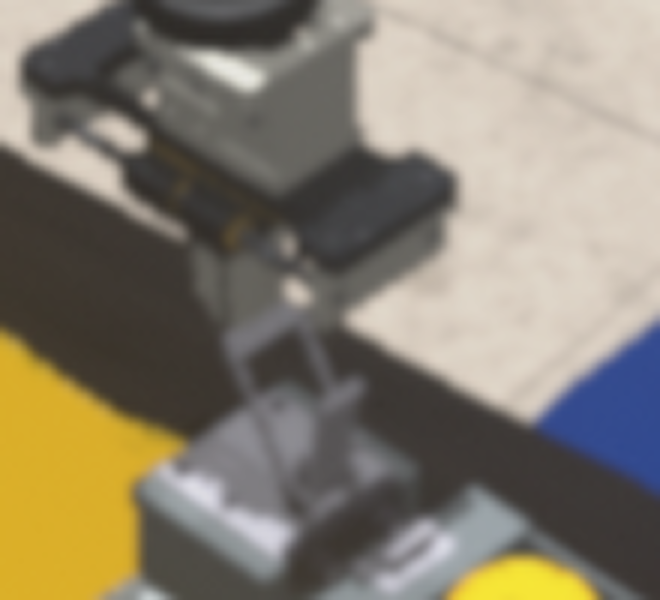

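The tab has caught under the fingertips at about (265,325): the tip rose faster than the bar. I'll back off in +x, go lower and push again.

```bash
python3 -m creep '[{"hand":0,"tx":0,"ty":0.005,"tz":-0.008,"spin":0},{"hand":0,"tx":0,"ty":0.035,"tz":0,"spin":0},{"hand":0,"tx":0.001,"ty":0.01,"tz":0.016,"spin":0},{"hand":0,"tx":0,"ty":0,"tz":0.012,"spin":0},{"hand":0,"tx":0,"ty":0,"tz":0,"spin":0}]'|grep force; python3 h.py; python3 - <<'E'
from h import *
s=cap('scene','s5.png')
a=cv2.imread('pics/s5.png')[125:225,255:365]
cv2.imwrite('pics/a5.png',cv2.resize(a,None,fx=6,fy=6,interpolation=cv2.INTER_CUBIC))
E
```

```text
contact_force: [0.2, -0.3, 0.3]
finger_force: 0.0
t 9.43 dock [ 92.4   1.7 144.8] rot [-3.14  -0.004  3.049] F dock [-0.2 -0.2  0.3] w 0.5
```

View pics/a5.png

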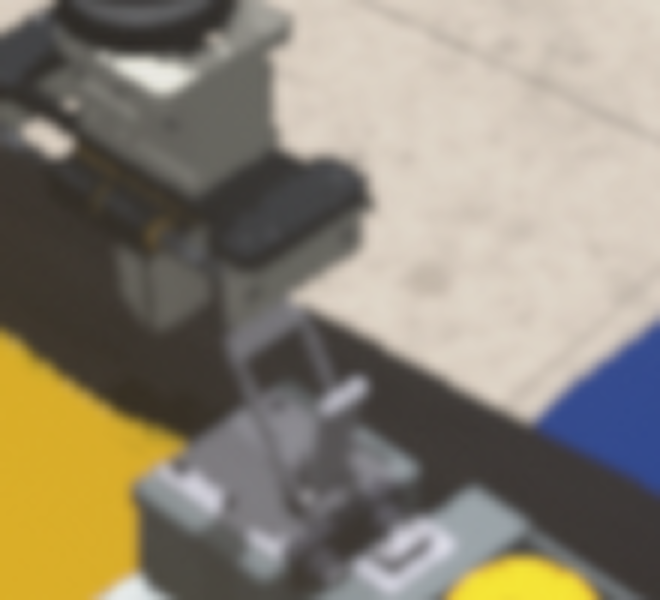

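The claw is still at its stop, while the lever has opened to about 1.8 (tip at (345,395), bar at (265,325)). I'll push again with the tip at z≈145, just under the bar's height.

```bash
python3 -m creep '[{"hand":0,"tx":-0.002,"ty":-0.012,"tz":-0.007,"spin":0},{"hand":0,"tx":0,"ty":-0.012,"tz":-0.005,"spin":0},{"hand":0,"tx":0,"ty":-0.012,"tz":0,"spin":0},{"hand":0,"tx":0,"ty":-0.008,"tz":0,"spin":0},{"hand":0,"tx":0,"ty":-0.006,"tz":0,"spin":0}]'|grep force; python3 h.py; python3 -m creep '[{"hand":0,"tx":0,"ty":-0.008,"tz":0,"spin":0},{"hand":0,"tx":0,"ty":-0.008,"tz":-0.001,"spin":0}]'|grep force; python3 h.py
```

```text
contact_force: [-5.9, 10.6, 27.7]
finger_force: 13.5
t 10.1 dock [ 45.2  -2.7 163.6] rot [3.136 0.007 3.049] F dock [10.   6.8 27.7] w 0.3
contact_force: [-8.6, 9.1, 38.1]
finger_force: 16.2
t 10.35 dock [ 29.6  -3.2 167.1] rot [3.136 0.011 3.05 ] F dock [ 8.3  9.4 38.1] w 0.4
```

```bash
python3 -m creep '[{"hand":0,"tx":0,"ty":0,"tz":-0.012,"spin":0},{"hand":0,"tx":0,"ty":0,"tz":0,"spin":0}]'|grep force; python3 h.py; python3 - <<'E'
from h import *
s=cap('scene','s6.png');t=cap('top','t6.png')
a=cv2.imread('pics/s6.png')[140:240,265:350];b=cv2.imread('pics/t6.png')[170:270,240:325]
m=np.hstack([cv2.resize(x,None,fx=4.7,fy=4.7,interpolation=cv2.INTER_CUBIC) for x in(a,b)])
cv2.imwrite('pics/a6.png',m)
E
```

```text
contact_force: [-1.7, -0.1, 0.3]
finger_force: 0.0
t 10.6 dock [ 27.   -1.7 172.7] rot [3.141e+00 2.000e-03 3.049e+00] F dock [-0.2  1.7  0.3] w 0.2
```

View pics/a6.png

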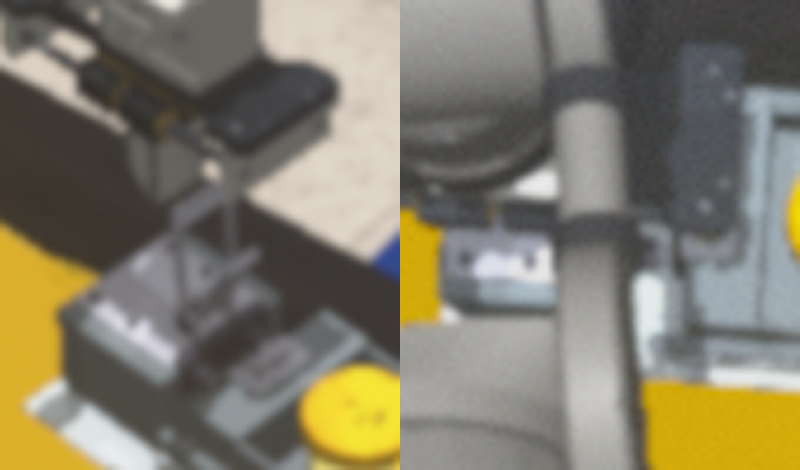

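Left panel: the claw is near upright with its bar at about (200,203), the lever leans open with its tip at (242,262), and the fingertip sits just above the bar at (165,200). I'll place these points numerically on the dock's mid-plane.

```bash
cat >> h.py <<'E'
def mid(c,u,v,y=0):
    o,d=ray(c,u,v); a=(o[:2]-O)@V; b=d[:2]@V; return dk(o+d*(y-a)/b)
E
python3 - <<'E'
from h import *
s=cap('scene')
f=lambda x,y,ox,oy,k:mid(s,ox+x/k,oy+y/k)
print('bar6',f(203,203,265,140,4.7),'tip6',f(242,262,265,140,4.7))
print('bar5',f(265,330,255,125,6),'tip5',f(345,395,255,125,6))
print('bar3',f(165,90,265,165,6),'tip3',f(245,125,265,165,6))
print('tcp tip proj in a6',)
p=O+27*U-1.7*V
for dx in(-16,16): q=p+dx*U; print(((proj(s,[*q,158.7])-[265,140])*4.7).round())
E
```

```text
bar6 [ -3.9  -0.  167.2] tip6 [-32.8  -0.  142.7]
bar5 [ 29.2   0.  158. ] tip5 [-18.8  -0.  150.6]
bar3 [ 54.9  -0.  142.6] tip3 [  5.1   0.  152.8]
tcp tip proj in a6
[186. 201.]
[145. 174.]
```

```bash
python3 -m creep '[{"hand":0,"tx":0,"ty":-0.006,"tz":0,"spin":0},{"hand":0,"tx":0,"ty":-0.006,"tz":0,"spin":0}]'|grep force; python3 h.py; python3 -m creep '[{"hand":0,"tx":0,"ty":-0.006,"tz":0,"spin":0},{"hand":0,"tx":0,"ty":-0.006,"tz":0,"spin":0}]'|grep force; python3 h.py;  python3 -m creep '[{"hand":0,"tx":0,"ty":-0.006,"tz":0,"spin":0},{"hand":0,"tx":0,"ty":0,"tz":0,"spin":0}]'|grep force; python3 h.py; python3 - <<'E'
from h import *
cap('scene','s7.png');a=cv2.imread('pics/s6.png');b=cv2.imread('pics/s7.png')
d=cv2.absdiff(a,b).max(2)
m=(d[160:260,280:360]>40)
for r in range(0,100,4): print(r+160,''.join('#' if m[r:r+4,c:c+2].mean()>.4 else '.' for c in range(0,80,2)))
E
```

```text
contact_force: [0.1, 0.6, -0.2]
finger_force: 0.0
t 11.0 dock [ 14.9  -1.1 171.1] rot [-3.141e+00 -1.000e-03  3.049e+00] F dock [ 0.6  0.  -0.2] w 0.4
contact_force: [-0.0, -0.1, -0.2]
finger_force: 0.0
t 11.25 dock [  2.9  -1.3 171.7] rot [ 3.142 -0.     3.049] F dock [-0.1  0.  -0.2] w 0.5
contact_force: [-0.3, -0.4, 0.4]
finger_force: 0.0
t 11.5 dock [ -3.   -1.4 171.8] rot [3.142 0.    3.049] F dock [-0.5  0.3  0.4] w 0.5
160 .####..........###..........#####.......
164 ...........................#######......
168 .........................########.......
172 ............####..##.###########........
176 ...............#....##########..........
180 ....................#######.............
184 .....................###................
188 ........................................
192 ........................................
196 ........................................
200 ####.......#............................
204 ###.#................#..................
208 ...###................#.................
212 ...............##............#..........
216 ...........................###..........
220 ........................####............
224 #.............#..###..#..#..............
228 ####............####....................
232 ####.......#............................
236 .......................##...............
240 ........................................
244 ..........#....#........................
248 ........................................
252 .............###........................
256 ........................................
```

```bash
python3 -m creep '[{"hand":0,"tx":0,"ty":0,"tz":-0.05,"spin":0},{"hand":0,"tx":0,"ty":0.05,"tz":-0.02,"spin":0},{"hand":0,"tx":0,"ty":0.05,"tz":0,"spin":0}]'|grep force; python3 h.py; python3 - <<'E'
from h import *
s=cap('scene','s8.png');c=cap('top','t8.png')
def W(x,y,z): p=O+x*U+y*V; return [p[0],p[1],z]
for n,q in dict(bar_hook=(-63,74),bar_up=(11,157),bar_onkeep=(-60,83),bar_onkeep_L=(-63,84),tipL2=(-27,141),keeper=(-52,80)).items():
  print(n,[proj(s,W(q[0],y,q[1])).round(1) for y in(-20,0,20)],proj(c,W(q[0],0,q[1])).round(1))
g=cv2.cvtColor(s['color'],cv2.COLOR_RGB2GRAY)
print('cols',list(range(296,350,2)))
for r in range(172,244,2): print(r,' '.join('%3d'%g[r,x] for x in range(296,350,2)))
E
```

```text
contact_force: [0.3, -0.3, 0.0]
finger_force: 0.0
t 11.93 dock [ 98.7  -2.3 244.4] rot [3.14  0.005 3.048] F dock [-0.2 -0.4  0. ] w 0.4
bar_hook [array([330.4, 216.8]), array([325.1, 220.8]), array([319.7, 224.7])] [311.3 216.2]
bar_up [array([309.7, 179.8]), array([304.2, 183.5]), array([298.5, 187.3])] [273.9 207.3]
bar_onkeep [array([329.6, 213.8]), array([324.2, 217.7]), array([318.8, 221.7])] [309.8 215.4]
bar_onkeep_L [array([330.4, 214.1]), array([325.1, 218. ]), array([319.7, 222. ])] [311.2 215.4]
tipL2 [array([320.4, 191.3]), array([314.9, 195.2]), array([309.3, 199.1])] [293.1 209.8]
keeper [array([327.3, 213.1]), array([322., 217.]), array([316.6, 221. ])] [306.2 215.4]
cols [296, 298, 300, 302, 304, 306, 308, 310, 312, 314, 316, 318, 320, 322, 324, 326, 328, 330, 332, 334, 336, 338, 340, 342, 344, 346, 348]
172  73 110 157 189 202 202 200 202 205 209 210 211 206 196 186 184 186 200 211 209 209 209 208 208 210 210 207
174  60  62  74 132 188 198 205 208 210 211 211 213 210 205 198 197 198 206 212 211 209 205 205 205 207 211 209
176  60  61  61  71 104 132 174 199 208 210
[... 3064 characters left out ...]
 212 211 203 203 198 201 210
232  76  90 124 111  85  77  73  78  99 127 122  88  74  71  71  71  78 127 188 207 211 211 211 211 210 210 209
234 126  89 108 131 125  98  77  74  74  87 103  87  73  71  71  73  85 100 138 181 201 206 209 209 207 206 197
236 197 148 117 102 125 130 105  81  72  75  90 109  97  77  74  97 128 123 112 118 143 165 178 185 173 158 137
238 216 171 161 132  95 116 131 117  88  76  74  85 106 112 111 136 145 142 164 149 126 114 116 118 114 111 130
240 217 162 124 142 135 105 107 129 125  98  78  73  79 104 132 148 151 137 185 204 194 176 164 156 163 178 185
242 222 172 110 113 136 156 118  98 122 131 110  82  74  76  94 129 147 126 158 194 210 211 210 208 209 210 187
```

The claw has fallen over: its arms now run from (306,208) to (316,218), and the lever tip at (316,195) puts the lever near 2.0. I'll press the lever against its open stop to make sure the bar drops.

```bash
python3 -m creep '[{"hand":0,"tx":0.002,"ty":-0.02,"tz":0.055,"spin":0},{"hand":0,"tx":0,"ty":-0.02,"tz":0.055,"spin":0},{"hand":0,"tx":0,"ty":-0.02,"tz":0,"spin":0},{"hand":0,"tx":0,"ty":-0.015,"tz":0,"spin":0},{"hand":0,"tx":0,"ty":-0.01,"tz":0,"spin":0}]'|grep force; python3 h.py; python3 -m creep '[{"hand":0,"tx":0,"ty":-0.006,"tz":0,"spin":0},{"hand":0,"tx":0,"ty":-0.004,"tz":0,"spin":0}]'|grep force; python3 h.py
```

```text
contact_force: [-0.0, -0.8, -0.1]
finger_force: 0.0
t 12.65 dock [ 11.6  -0.9 134.5] rot [3.141 0.005 3.049] F dock [-0.8 -0.1 -0.1] w 0.8
contact_force: [0.6, 0.7, -0.1]
finger_force: 0.0
t 12.9 dock [  2.4   0.3 132.7] rot [3.141e+00 2.000e-03 3.049e+00] F dock [ 0.8 -0.6 -0.1] w 0.0
```

```bash
python3 -m creep '[{"hand":0,"tx":0,"ty":-0.004,"tz":0,"spin":0},{"hand":0,"tx":0,"ty":0,"tz":0,"spin":0}]'|grep force; python3 h.py; python3 -m creep '[{"hand":0,"tx":0,"ty":-0.004,"tz":0,"spin":0},{"hand":0,"tx":0,"ty":0,"tz":0,"spin":0}]'|grep force; python3 h.py
```

```text
contact_force: [-0.0, -0.5, 0.2]
finger_force: 0.0
t 13.15 dock [ -1.5   0.7 131.7] rot [ 3.141 -0.     3.049] F dock [-0.5 -0.   0.2] w 0.6
contact_force: [1.2, 6.8, -0.9]
finger_force: 3.1
t 13.4 dock [ -3.8   0.8 131.6] rot [3.138 0.    3.05 ] F dock [ 6.9 -0.6 -0.9] w 0.3
```

Lever is firmly on its open stop (6.9 N). Now I'll go over to the carrier side of the lever.

```bash
python3 -m creep '[{"hand":0,"tx":0,"ty":0.02,"tz":0,"spin":0},{"hand":0,"tx":0,"ty":0.01,"tz":-0.04,"spin":0},{"hand":0,"tx":0,"ty":0,"tz":-0.03,"spin":0},{"hand":0,"tx":0,"ty":-0.055,"tz":0,"spin":0},{"hand":0,"tx":0,"ty":-0.05,"tz":0,"spin":0}]'|grep force; python3 h.py; python3 - <<'E'
from h import *
s=cap('scene','s9.png')
g=cv2.cvtColor(s['color'],cv2.COLOR_RGB2GRAY)
print('cols',list(range(304,350,2)))
for r in range(190,236,2): print(r,' '.join('%3d'%g[r,x] for x in range(304,350,2)))
b=cv2.imread('pics/s3.png');g3=cv2.cvtColor(b,cv2.COLOR_BGR2GRAY)
print('before')
for r in range(190,236,2): print(r,' '.join('%3d'%g3[r,x] for x in range(304,350,2)))
E
```

```text
contact_force: [0.8, -0.3, -0.2]
finger_force: 0.0
t 14.03 dock [-80.5   0.6 202.2] rot [-3.141e+00  1.000e-03  3.052e+00] F dock [-0.3 -0.9 -0.2] w 0.5
cols [304, 306, 308, 310, 312, 314, 316, 318, 320, 322, 324, 326, 328, 330, 332, 334, 336, 338, 340, 342, 344, 346, 348]
190 152 116  75  60  57  56  56  56  55  58  78  84  81 100 102 108 160 205 206 201 199 136 104
192 196 169 136  94  66  59  64  80  66  57  62  74  82  97  90  82 130 174 195 208 201 135 104
194 225 212 183 152 115  85 102 109  79  56  56  59  74  76  63  57  61  81 127 168 153 109  94
196 229 226 192 173 146 119 113  90  64  57  55  55  58  57  54  54  54  55  60  76  75  72  75
198 230 225 176 179 130 103 111 102  68  58  57  55  55  55  55  55  55  55  54  55  55  58  63
200 231 227 212 155  93  93 122 114  95  72  60  58  57  56  55  55  55  55  54  54  54  54  54
202 229 193 157 102  84 104 126 124 111  97  74  58  57  57  56  55  54  55  54  54  54  54  53
204 196 124  96  85  85 105 124 109 121 106  75  57  57  57  57  58  55  55  54  54  55  54  54
206 124  99  92 103 102  93  87  74  91 116  94  61  55  6
[... 2896 characters left out ...]
 194 203 209 210 208 198 177
222  61  63  76 112 139 159 173 196 202 183 165 159 150 156 194 209 210 212 212 212 211 211 209
224  68  81 116 150 158 160 160 163 169 161 157 141 123 180 207 211 212 209 208 211 212 212 212
226  77 113 146 160 160 160 160 159 159 153 131  93 112 194 209 212 211 207 201 206 208 207 211
228  74  93 128 155 160 160 160 158 149 117  84  73 111 194 208 211 212 211 205 196 193 184 209
230  73  75  85 118 148 159 157 139 104  77  71  72  94 172 203 209 211 210 203 203 198 199 210
232  85  77  74  79 103 134 130  92  74  72  72  71  78 127 188 208 211 210 211 211 210 210 209
234 125  98  76  74  74  89 108  90  74  72  71  73  85 100 138 182 201 205 209 209 207 206 198
```

```bash
python3 -c "
from h import *
s=cap('scene');print(mid(s,327,219),mid(s,325,221))"; python3 -m creep '[{"hand":0,"tx":-0.001,"ty":0.01,"tz":0.06,"spin":0},{"hand":0,"tx":0,"ty":0.01,"tz":0,"spin":0},{"hand":0,"tx":0,"ty":0.01,"tz":0,"spin":0},{"hand":0,"tx":0,"ty":0.01,"tz":0,"spin":0},{"hand":0,"tx":0,"ty":0.008,"tz":0,"spin":0}]'|grep force; python3 h.py; python3 -m creep '[{"hand":0,"tx":0,"ty":0.008,"tz":0,"spin":0},{"hand":0,"tx":0,"ty":0.008,"tz":0,"spin":0}]'|grep force; python3 h.py
```

```text
[-69.9   0.   85.3] [-62.8   0.   72.9]
contact_force: [-10.9, -13.2, 30.7]
finger_force: 16.0
t 14.75 dock [-33.6  -2.  146.9] rot [-3.138  0.006  3.051] F dock [-14.1   9.6  30.7] w 0.4
contact_force: [-3.1, -2.9, 19.1]
finger_force: 7.2
t 15.0 dock [-17.   -2.6 150.5] rot [-3.14  0.01  3.05] F dock [-3.2  2.8 19.1] w 0.5
```

The 30 N up-force means the fingertip is riding on the lever's end. I'll lift, back off, go in lower and push again.

```bash
python3 -m creep '[{"hand":0,"tx":0,"ty":-0.002,"tz":-0.025,"spin":0},{"hand":0,"tx":0.002,"ty":-0.05,"tz":0,"spin":0},{"hand":0,"tx":0,"ty":-0.02,"tz":0,"spin":0},{"hand":0,"tx":0,"ty":0,"tz":0.025,"spin":0},{"hand":0,"tx":0,"ty":0,"tz":0,"spin":0}]'|grep force; python3 h.py; python3 - <<'E'
from h import *
s=cap('scene','s10.png')
g=cv2.cvtColor(s['color'],cv2.COLOR_RGB2GRAY)
print('    ',' '.join('%3d'%x for x in range(296,340,2)))
for r in range(180,232,2): print(r,' '.join('%3d'%g[r,x] for x in range(296,340,2)))
def W(x,y,z): p=O+x*U+y*V; return [p[0],p[1],z]
for L in(.6,.9,1.2,1.5,1.8,2.): print(L,[proj(s,W(66*np.cos(L),y,81+66*np.sin(L))).round() for y in(-12,12)])
E
```

```text
contact_force: [0.3, 0.2, 0.1]
finger_force: 0.0
t 15.62 dock [-88.2   2.4 141. ] rot [ 3.141e+00 -3.000e-03  3.049e+00] F dock [ 0.2 -0.2  0.1] w 0.4
     296 298 300 302 304 306 308 310 312 314 316 318 320 322 324 326 328 330 332 334 336 338
180  85 107  96  77  81  74  65  60  57  53  50  54  81 100 101 102 107 108 102 101  99  95
182  85 106  94  71  64  67  70  66  62  59  58  57  58  76  92 104 110 104 103 101  99  94
184  67  75  69  60  59  59  65  73  79  72  63  63  61  55  63  83  97 105 112 109 101 100
186  60  59  60  60  60  60  73  96  90  70  68  62  58  61  57  55  73  92 105 115 112 104
188  59  61  80 103  92  91 117 120  88  55  59  63  54  53  60  55  53  59  78  99 111 115
190  73 122 160 167 142 123 116  99  75  48  49  54  57  58  64  54  55  53  52  65  85 104
192 159 206 180 184 176 110  94  92  76  52  47  47  52  65  65  55  52  54  56  52  53  72
194 224 228 220 221 199 113  94  93  90  72  54  48  51  63  54  57  55  51  51  54  53  49
196 231 230 230 229 204 115  93  95 118 128  93  61  51  50  46  48  55  57  55  60  55  52
198 231 232 231 229 208 121 
[... 1117 characters left out ...]
19 110 105 112 116 103  94  93 101 120 130 130 131
224  76  77  76  73  69  75  90 109 136 150 129  98 101 104  96  88  85 113 129 131 131 129
226  77  77  76  75  75  90 132 149 154 155 137 110 106 102  91  77  84 121 130 130 130 127
228  76  78  76  75  75  86 127 151 155 157 159 151 124  89  76  72  84 119 130 130 130 129
230  76  78  80  76  74  75  86 118 146 162 164 142 103  75  72  71  78 108 128 131 130 130
0.6 [array([296., 185.]), array([290., 189.])]
0.9 [array([300., 183.]), array([293., 188.])]
1.2 [array([304., 183.]), array([297., 188.])]
1.5 [array([309., 185.]), array([303., 190.])]
1.8 [array([315., 189.]), array([308., 194.])]
2.0 [array([318., 193.]), array([312., 198.])]
```

Lever's top edge now runs through about (306,188), i.e. lever ≈1.5, so that push did move it, with the claw arms still lying forward. I'll continue along its arc.

```bash
python3 -m creep '[{"hand":0,"tx":0,"ty":0.045,"tz":0.003,"spin":0},{"hand":0,"tx":-0.002,"ty":0.022,"tz":0,"spin":0},{"hand":0,"tx":0,"ty":0.006,"tz":0,"spin":0}]'|grep force; python3 h.py; python3 -m creep '[{"hand":0,"tx":0,"ty":0.006,"tz":0,"spin":0},{"hand":0,"tx":0,"ty":0.006,"tz":0.002,"spin":0}]'|grep force; python3 h.py;  python3 -m creep '[{"hand":0,"tx":0,"ty":0.005,"tz":0.002,"spin":0},{"hand":0,"tx":0,"ty":0.005,"tz":0.003,"spin":0}]'|grep force; python3 h.py
```

```text
contact_force: [-0.5, -2.7, 1.6]
finger_force: 1.1
t 16.05 dock [-14.   -0.8 139.9] rot [-3.141e+00  2.000e-03  3.052e+00] F dock [-2.7  0.2  1.6] w 0.1
contact_force: [0.3, -2.0, 0.6]
finger_force: 1.1
t 16.3 dock [ -4.   -0.7 137.3] rot [-3.141e+00  1.000e-03  3.049e+00] F dock [-1.9 -0.5  0.6] w 0.5
contact_force: [0.3, -1.8, 2.8]
finger_force: 1.3
t 16.55 dock [  6.4  -0.4 131.6] rot [3.142 0.    3.049] F dock [-1.8 -0.5  2.8] w 0.3
```

```bash
python3 -m creep '[{"hand":0,"tx":0,"ty":0.005,"tz":0.004,"spin":0},{"hand":0,"tx":0,"ty":0.005,"tz":0.005,"spin":0}]'|grep force; python3 h.py;  python3 -m creep '[{"hand":0,"tx":0,"ty":0.004,"tz":0.005,"spin":0},{"hand":0,"tx":0,"ty":0.002,"tz":0.005,"spin":0}]'|grep force; python3 h.py; python3 - <<'E'
from h import *
c=cap('scene','s11.png')
h=cv2.cvtColor(c['color'],cv2.COLOR_RGB2HSV)
def lids(im):
    h=cv2.cvtColor(im,cv2.COLOR_BGR2HSV);m=cv2.inRange(h,(26,150,200),(33,255,255))[200:320,320:460]
    n,l,s,ce=cv2.connectedComponentsWithStats(m)
    return [(np.round(ce[i]+[320,200],2),s[i,4]) for i in range(1,n) if s[i,4]>150]
for k in (3,8,9,10,11): print(k,lids(cv2.imread(f'pics/s{k}.png')))
E
```

```text
contact_force: [0.5, -1.4, 2.0]
finger_force: 1.3
t 16.8 dock [ 16.9  -0.4 122.6] rot [3.141e+00 1.000e-03 3.049e+00] F dock [-1.3 -0.6  2. ] w 0.4
contact_force: [0.2, 0.6, 3.8]
finger_force: 1.5
t 17.05 dock [ 23.   -0.4 112.5] rot [3.141 0.    3.05 ] F dock [ 0.6 -0.1  3.8] w 0.2
3 [(array([341.65, 227.  ]), np.int32(291)), (array([362.06, 241.04]), np.int32(314))]
8 [(array([341.57, 227.01]), np.int32(296)), (array([362., 241.]), np.int32(315))]
9 [(array([364.6 , 241.74]), np.int32(226))]
10 []
11 [(array([340.83, 225.61]), np.int32(252)), (array([359.88, 239.52]), np.int32(330))]
```

The carrier has been drawn about 5-7 mm toward the buffer (lid centroid (362.0,241.0)→(359.9,239.5)) and the force has risen, so the claw is hooked. I'll press through centre to flat.

```bash
python3 -m creep '[{"hand":0,"tx":0,"ty":0.002,"tz":0.005,"spin":0},{"hand":0,"tx":0,"ty":0.001,"tz":0.004,"spin":0}]'|grep force; python3 h.py;  python3 -m creep '[{"hand":0,"tx":0,"ty":0.001,"tz":0.003,"spin":0},{"hand":0,"tx":0,"ty":0,"tz":0.003,"spin":0}]'|grep force; python3 h.py; python3 -m creep '[{"hand":0,"tx":0,"ty":0,"tz":0.002,"spin":0},{"hand":0,"tx":0,"ty":0,"tz":0,"spin":0}]'|grep force; python3 h.py
```

```text
contact_force: [-0.7, 0.6, 2.0]
finger_force: 0.5
t 17.35 dock [ 2.560e+01 -1.000e-01  1.032e+02] rot [ 3.141e+00 -1.000e-03  3.049e+00] F dock [0.6 0.7 2. ] w 0.4
contact_force: [-9.1, -0.1, 25.9]
finger_force: 12.4
t 17.6 dock [26.5 -0.1 98.9] rot [-3.142 -0.     3.049] F dock [-0.9  9.1 25.9] w 0.3
contact_force: [-9.4, -0.7, 23.5]
finger_force: 11.9
t 17.85 dock [26.5 -0.1 98.9] rot [3.141e+00 1.000e-03 3.050e+00] F dock [-1.6  9.3 23.5] w 0.2
```

Solid stop at tip z≈85, so the lever is flat. Lifting clear and checking.

```bash
python3 -m creep '[{"hand":0,"tx":0,"ty":0,"tz":-0.01,"spin":0},{"hand":0,"tx":0,"ty":0,"tz":-0.05,"spin":0},{"hand":0,"tx":0,"ty":0,"tz":-0.06,"spin":0},{"hand":0,"tx":0.03,"ty":0.05,"tz":-0.02,"spin":0},{"hand":0,"tx":0.03,"ty":0.05,"tz":0,"spin":0}]'|grep force;python3 -m creep '[{"hand":0,"tx":0.03,"ty":0.05,"tz":0,"spin":0},{"hand":0,"tx":0.03,"ty":0.05,"tz":0,"spin":0},{"hand":0,"tx":0,"ty":0,"tz":0,"spin":0},{"hand":0,"tx":0,"ty":0,"tz":0,"spin":0}]'|grep force; python3 h.py; python3 - <<'E'
from h import *
s=cap('scene','s12.png');c=cap('top','t12.png')
def lids(im):
    h=cv2.cvtColor(im,cv2.COLOR_BGR2HSV);m=cv2.inRange(h,(26,150,200),(33,255,255))[200:320,320:460]
    n,l,st,ce=cv2.connectedComponentsWithStats(m)
    return [(np.round(ce[i]+[320,200],2),st[i,4]) for i in range(1,n) if st[i,4]>150]
for k in (3,12): print(k,[(p,a,mid(s,*p)) for p,a in lids(cv2.imread(f'pics/s{k}.png'))])
g=cv2.cvtColor(s['color'],cv2.COLOR_RGB2GRAY)
print('    ',' '.join('%3d'%x for x in range(284,340,2)))
for r in range(186,228,2): print(r,' '.join('%3d'%g[r,x] for x in range(284,340,2)))
def W(x,y,z): p=O+x*U+y*V; return [p[0],p[1],z]
for L in(0,.2,.4): print(L,[proj(s,W(66*np.cos(L),y,83+66*np.sin(L))).round() for y in(-12,12)])
# bystanders moved?
d=cv2.absdiff(cv2.imread('pics/top0.png'),cv2.imread('pics/t12.png')).max(2)
for n,(x,y) in dict(timer=(232,314),open=(169,275),capped=(169,227),marker=(479,268)).items(): print(n,(d[y-20:y+20,x-20:x+20]>50).mean().round(3))
E
```

```text
contact_force: [0.1, 0.8, -1.0]
finger_force: 0.0
contact_force: [0.3, 0.1, 0.4]
finger_force: 0.0
t 18.98 dock [226.  119.7 235.4] rot [-3.141 -0.     3.05 ] F dock [ 0.1 -0.3  0.4] w 0.4
3 [(array([341.65, 227.  ]), np.int32(291), array([-121. ,    0. ,   92.2])), (array([362.06, 241.04]), np.int32(314), array([-189.3,   -0. ,   91.6]))]
12 [(array([339.52, 225.43]), np.int32(277), array([-113.6,    0. ,   92.7])), (array([359.81, 239.53]), np.int32(303), array([-181.9,    0. ,   91.5]))]
     284 286 288 290 292 294 296 298 300 302 304 306 308 310 312 314 316 318 320 322 324 326 328 330 332 334 336 338
186  59  59  59  59  60  61  62  62  62  63  63  62  61  61  61  62  62  62  64  73 104 152 187 200 203 205 203 204
188  58  59  59  59  60  60  60  64  79  99  88  67  62  61  61  61  61  61  61  62  63  73 106 163 193 204 205 205
190  59  59  59  59  66  88  87 116 151 158 144 111  75  63  61  60  60  60  60  60  61  62  63  84 126 169 199 204
192  59  59  61  81 134 170 175 194 169 174 183 160 129  92  67  61  60  60  60  60  60  60  60  62  64  86 129 165
194  59  59  90 154 187
[... 1434 characters left out ...]
64 163 176 191 172 136 139 153 158 166 190 201 203
220  74  74  74  74  74  82 106 134 124  88  62  72 111 128 153 153 150 160 154 133 146 152 151 184 201 209 210 210
222  74  73  73  74  74  74  76  87  81  70  67  97 137 155 158 156 148 143 129 146 145 127 168 202 209 210 208 209
224  86  74  74  73  73  74  73  74  73  74 109 147 156 158 158 158 156 155 152 140 106 111 191 207 210 209 200 202
226 158  97  75  73  74  74  74  74  73  76 107 142 156 158 158 157 157 153 131  93  76 113 193 205 209 210 208 199
0 [array([294., 193.]), array([287., 197.])]
0.2 [array([294., 189.]), array([287., 194.])]
0.4 [array([295., 186.]), array([288., 191.])]
timer 0.524
open 0.472
capped 0.348
marker 0.0
```

The carrier is held about 7 mm into the buffer and the lever lies flat with the robot clear. The differences around the cups and timer are the arm blocking the view, since it never came down near them. Handing in.

```bash
python3 -c "
from plant import close_job; print(close_job())"
```

```text
the job is handed in; nothing more can be done
None
```

I handed the job in at about 19 s. The carrier was pushed gently against the buffer and is now drawn about 7 mm into it, with the claw hooked and the lever flat and holding by itself. I never moved the arm near the cups, timer or marker, though the arm blocked the last view of all but the marker. While I folded the claw, the fingertips pressed on its tab with up to about 38 N, just under the 40 N limit for the arm and gripper body.

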